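# Close up a pressure filter: three captive knobs and the locking bolt

## Task

Make the bench pressure filter ready for pressure: turn the three wing knobs on its sloping cover clockwise, one after another, each until it comes up hard against its end stop. Only when all three are tight, slide the locking bolt that guards the air supply, at the cover's lower edge, up the slope, fully home through its keeper, then let go. Do not knock over or push away the glassware and bottles standing about.

Things in the scene. Friction and masses are not known exactly. Their poses are not given: they have to be found in the camera images.
- filter_stand: grey foot plate (250 x 236 mm) with four steel legs, fixed to the bench, that carries the filter. Origin on the bench under the middle of the sloping face; x = horizontal direction away from the filter's front (up the slope), y = to its left, z up. The front, with the bolt, looks to -x.
- face_centre (a point): middle of the outer surface of the metal cover (175 mm up the slope x 240 mm wide), 155 mm above the bench. The face slopes 30 degrees: x up the slope, y left, z straight out of the face. In this frame the knobs' axes are along z at (-28, 85), (-28, -85), (50, 0) mm; a flange 36 mm in radius, 8 mm high lies at (-22, 0) mm; the bolt slides along x at y = 0 below it.
- knob_left_grip (a point): grip point of the left lower wing knob (black plastic), on its axis, 36 mm above the collar's underside. The wing is 62 mm long (point x), 14 mm thick (point y) and reaches from 16 mm below to 11 mm above this point (point z = turning axis, out of the face); the hub below it is 24 mm thick. A wing looks the same after half a turn.
- knob_right_grip (a point): the same point on the right lower wing knob.
- knob_top_grip (a point): the same point on the upper wing knob, in the middle near the hinges.
- knob_left (a joint): angle of the left knob, rad: 0 = loosest, grows when turned clockwise as seen from outside the face (tightening); it sinks 1.2 mm per rad. Its hard end stop lies between 2.2 and 2.7 rad, different for each knob, and has to be felt. Friction 0.18 N m holds it where it is left. It is tight when within about 0.1 rad of its stop. Starts between 0 and 0.9.
- knob_right (a joint): angle of the right knob, likewise.
- knob_top (a joint): angle of the upper knob, likewise.
- lock_bolt_post (a point): grip point on the upright steel post of the locking bolt: a 16 mm thick round post standing along point z (out of the face), whose head reaches 14 mm above and 20 mm below this point. Its x is the sliding direction, up the slope. The guides and the keeper stand 13 mm or more below this point's height along point z.
- lock_bolt (a joint): slide of the locking bolt in m: 0 = drawn back, 0.032 = hard stop, fully home through the keeper on the cover. Friction about 3 N. Starts between 0 and 0.006.
- beaker: plastic beaker, 74 mm wide, 88 mm high, standing under the outlet spout on the filter's right; origin at the centre of its underside.
- feed_bottle: wine bottle, 59 mm wide, 222 mm high, on the filter's left; origin at the centre of its underside.
- wash_bottle: wash bottle, 68 x 109 x 208 mm, farther left; origin at the centre of its underside.
- volumetric_flask: volumetric flask, 66 mm wide, 215 mm high, farther right; origin at the centre of its underside.

How it is judged:
By the outcome, as a careful person would: the job done as asked, in the order asked, and still so for the second after the job is handed in, with the robot touching nothing.
It also fails if it takes over 72 s, if anything falls off the work surface, if the arm or the gripper's body presses on something with over 40 N, if the wrist force passes 120 N, or if a joint passes its speed limit or range.

## Robot

A 6-joint arm with a two-finger parallel gripper is mounted at the origin on a cart in front of the work surface, level with it; the furniture and walls round the work are solid. World frame = base frame: x ahead of the robot, y to its left, z up, the work surface at z = 0. Lengths are in mm, angles in rad, forces in N, time in s.
With the tool pointing down it reaches from about 300 to 825 mm from the base axis. Payload 5.4 kg.
Tool frame: the origin (TCP) lies between the finger pads; the fingertips stand arm.tcp_to_tips ahead of it and the grasp point (between the pads) is the TCP (arm.tcp_to_tips is the distance from the TCP to the fingertips, in mm); z points along the fingers, y is the direction in which the jaws open and shut (so a half turn about z gives the same grasp; the last joint's range is limited). The gripper opens to 92 mm and grips with 3 to 60 N. Pads are 20 mm wide; open, the fingers measure 128 mm over their backs; the gripper's body (75 mm by 189 mm) begins 69 mm behind the grasp point.
Start: joints at [1.055, 0.158, 1.597, -0, 1.386, -0.21], TCP at [173.117, 548.303, 233.601] pointing down, gripper open.
Joint ranges: [-2.91, 2.91], [-0.94, 2.29], [0.18, 2.7], [-1.29, 4.43], [0.17, 2.64], [-3, 3]. Speed limits (rad/s): [2.57, 2.57, 3.14, 3.14, 3.14, 3.14].

## Interface

Orientations are given as [roll, pitch, yaw] about the fixed x, y, z axes, in that order (R = Rz(yaw) Ry(pitch) Rx(roll)).
In Python, from workcell import arm gives the robot as it stands.
- The arm moves only by the tool jog_arm, never from a script. Its argument "plan" is a list of rows, each a list of 3 entries, a list of its own where there are three numbers: the turn, a rotation vector about the tool's x, y, z in rad, then the shift along the tool's x, y, z in m, then the finger opening in m, from 0 to 0.0919. In form: [[[rx, ry, rz], [x, y, z], gripper], ...]. A call has 1 to 10 rows; each row is the pose to reach, as a shift and turn from the pose measured when the call began, along the tool's axes at that moment; what a row does not reach only later rows make up. A row lasts 1/10 s, in which the tool goes at most 50 mm and 8.59 degrees, less where a joint would pass 70% of its speed; a pose out of reach is approached as far as the arm can. A call with a gripper value outside its range is refused whole. The fingers move at their own pace and stop on an object; "squeeze" is the grip in N (left out, the last holds). Time passes only in rows, so rows that repeat a pose let the fingers close. It gives the time, the measured TCP pose, the force and the opening at its end, in the units of the state.
- arm.state(): the state, without advancing time (a new reading comes with each control period).
- arm.read_camera(name): name is "side" or "top" or "wrist"; returns a dict with "frame" (384x512x3 uint8, blue, green, red), "vfov" (degrees; the focal length in pixels is half the picture's height over the tangent of half this angle, whatever the lens; pixels are square), "cx", "cy" (the principal point, pixels), "rvec" (rotation vector, rad) and "tvec" (3), from world to camera coordinates, as OpenCV has them; the wrist camera has in their place "T_tool_cam" (4x4, takes a point from camera to tool coordinates, whose origin is the TCP and whose axes are the flange's). Camera axes: x right, y down, z forward; pixel columns grow to the right and rows downward; lengths in mm; the calibration is good to about 2 mm. A picture is of the moment at which its call begins: read the wrist's pose just before it. There is no depth.
- arm.sign_off(): hands the job in, once; it reports no verdict.
The state is a dict: "time": time; "joint_positions": joint angles; "joint_velocities": joint speeds; "joint_efforts": joint torques, N m; "eef_pos": TCP position; "tcp_rot": TCP orientation; "force": force on the tool from outside, world axes, zero at the start; "torque": the same for the moment, N m; "grip_width": finger opening in mm.
Only numpy, scipy, OpenCV 4.12 (cv2) and the standard library are available. Lean on these libraries where they do the work, as an engineer would, in place of code of your own. Each camera call takes 0.05 s, during which the arm holds its last target.

## Working session

There is one attempt and no reset: what is moved stays moved. The work goes in short steps, Python scripts to look and compute and a tool call to move; the robot and the scene stay as the last step left them, time stands still between calls to the robot, and variables do not carry over. Pictures are saved under pics/ and viewed, and the job is handed in when it is done.

Besides the shell and the picture viewer there is one more tool, called as name([rows], argument=value, ...), one row to a line, values as JSON. jog_arm: Moves the arm, as the interface text tells. Its arguments: {"type":"object","properties":{"plan":{"type":"array","items":{"type":"array"}},"squeeze":{"type":"number"}},"required":["plan"]}

```bash
ls; mkdir -p pics
python3 - <<'E'
from workcell import arm
import cv2
s=arm.state();print(s);print(arm.tcp_to_tips)
for n in("side","top","wrist"):
    c=arm.read_camera(n);cv2.imwrite(f"pics/{n}0.png",c["frame"]);print(n,{k:v for k,v in c.items() if k!="frame"})
E
```

```text
pics
{'time': 0.0, 'joint_positions': array([ 1.05488190e+00,  1.59035792e-01,  1.59821404e+00, -3.97351570e-05,
        1.38621449e+00, -2.10082205e-01]), 'joint_velocities': array([-1.62394323e-03,  1.09072314e-07,  1.92795817e-03, -3.77366800e-04,
       -1.21953158e-03, -1.12737140e-03]), 'joint_efforts': array([-1.06571850e-03, -3.85570192e+01, -3.22106802e+01,  7.00416625e-02,
        3.78771988e-02, -1.48096633e-04]), 'eef_pos': array([172.84784504, 547.78387256, 232.63545849]), 'tcp_rot': array([-3.13975399e+00, -3.52130550e-04,  2.83576744e+00]), 'force': array([0.9758672 , 0.33754763, 0.09697734]), 'torque': array([-0.01595719, -0.01772079,  0.02803858]), 'grip_width': 91.91488272184118}
19.0
side {'vfov': 42.9228702391272, 'cx': 260.54322897484434, 'cy': 180.6543320363747, 'rvec': array([ 0.80636949, -2.6123528 ,  1.0282379 ]), 'tvec': array([ 493.75092705,  322.83857124, 1762.7661023 ])}
top {'vfov': 48.585204358313334, 'cx': 250.1412668829276, 'cy': 183.77393085709141, 'rvec': array([ 2.17901099, -2.12094132,  0.19815613]), 'tvec': array([   9.52828616,  599.92811287, 1391.41914562])}
wrist {'vfov': 69.17575577183635, 'cx': 255.81681762242823, 'cy': 193.06452326936264, 'T_tool_cam': array([[ 1.08007559e-04, -9.57089508e-01, -2.89792447e-01,
         8.26986560e+01],
       [ 9.99999922e-01,  2.13216417e-04, -3.31477394e-04,
         1.63030484e-04],
       [ 3.79042043e-04, -2.89792389e-01,  9.57089456e-01,
        -1.50704954e+02],
       [ 0.00000000e+00,  0.00000000e+00,  0.00000000e+00,
         1.00000000e+00]])}
```

View pics/side0.png

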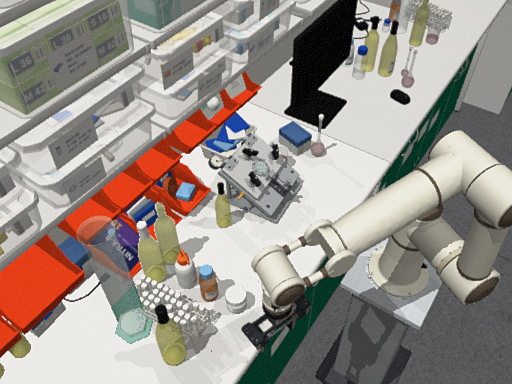

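View pics/top0.png

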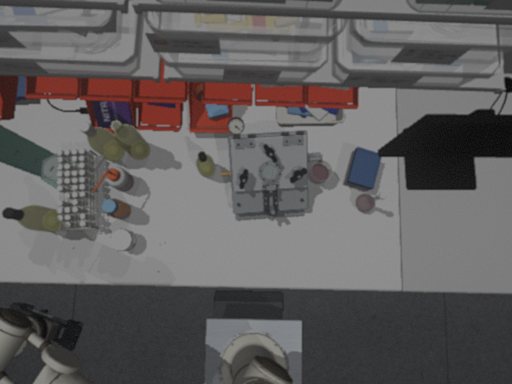

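View pics/wrist0.png

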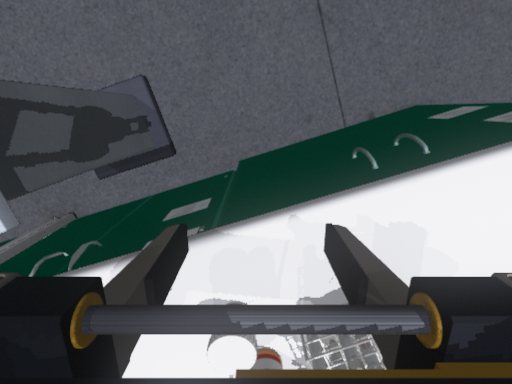

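Run:
```python
import cv2
t=cv2.imread("pics/top0.png")[110:235,190:390];cv2.imwrite("pics/topz.png",cv2.resize(t,None,fx=4,fy=4,interpolation=cv2.INTER_CUBIC))
t=cv2.imread("pics/side0.png")[100:240,190:350];cv2.imwrite("pics/sidez.png",cv2.resize(t,None,fx=4,fy=4,interpolation=cv2.INTER_CUBIC))
```

```text
(no output)
```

View pics/topz.png

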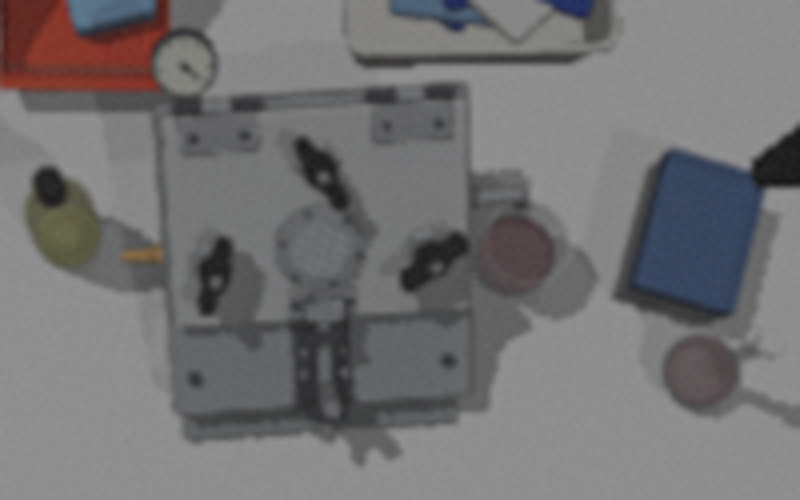

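View pics/sidez.png

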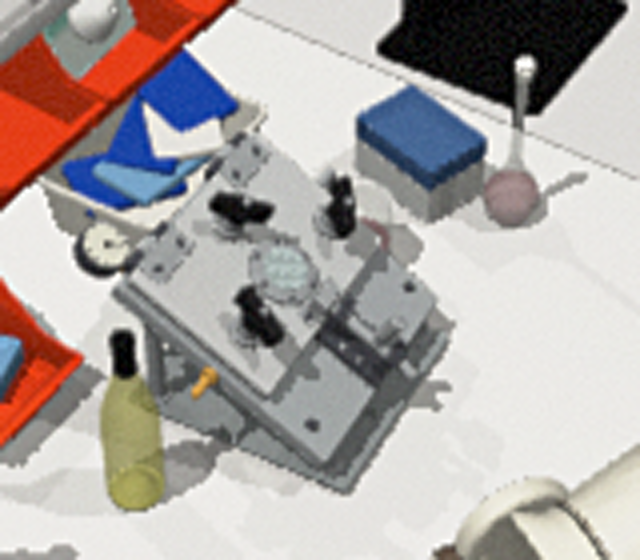

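```bash
cat > h.py <<'E'
import numpy as np, cv2
from scipy.spatial.transform import Rotation as Ro
from scipy.optimize import least_squares
def K(c):
    f=c["frame"].shape[0]/2/np.tan(np.radians(c["vfov"])/2)
    return np.array([[f,0,c["cx"]],[0,f,c["cy"]],[0,0,1.]])
def ext(c,s=None):
    if "rvec" in c: return cv2.Rodrigues(np.array(c["rvec"]))[0],np.array(c["tvec"])
    R=Ro.from_euler("xyz",s["tcp_rot"]).as_matrix();T=np.eye(4);T[:3,:3]=R;T[:3,3]=s["eef_pos"]
    W=np.linalg.inv(T@c["T_tool_cam"]);return W[:3,:3],W[:3,3]
def proj(c,P,s=None):
    R,t=ext(c,s);p=np.atleast_2d(P)@R.T+t;q=p@K(c).T;return q[:,:2]/q[:,2:]
def face(x,y,yaw,dz=0):
    R=Ro.from_euler("zy",[yaw,-np.radians(30)]).as_matrix()
    return R,np.array([x,y,155.+dz])
KN=dict(left=(-28,85),right=(-28,-85),top=(50,0))
E
python3 - <<'E'
from h import *
from workcell import arm
ct,cs=arm.read_camera("top"),arm.read_camera("side")
pts=np.array([[-28,85,47],[-28,-85,47],[50,0,47],[-22,0,8]],float)
t=np.array([[243.75,178],[299,175],[270.5,153.75],[270,172]])
s=np.array([[254.5,179.5],[275.2,152.5],[250.5,152.5],[260.7,167.5]])
def f(p):
    R,o=face(*p);P=pts@R.T+o
    return np.r_[proj(ct,P)-t,proj(cs,P)-s].ravel()
r=least_squares(f,[500,0,0,0],loss="soft_l1",x_scale=[10,10,.1,10]);print(r.x,f(r.x).round(1).reshape(-1,2))
r=least_squares(lambda p:f([*p,0]),[500,0,0],loss="soft_l1",x_scale=[10,10,.1]);print(r.x)
E
```

```text
[ 6.49470317e+02 -3.47027882e+01  8.70009346e-02 -1.59060436e+01] [[ 0.4  1. ]
 [-0.3  1.2]
 [ 0.  -0.1]
 [ 0.6 -0.3]
 [-0.6  0.2]
 [ 0.4 -1.1]
 [-0.8 -0.3]
 [-0.9  0.8]]
[ 6.45620850e+02 -3.16669048e+01  9.60705453e-02]
```

```bash
cat >> h.py <<'E'
def tool_target(fp,pt,th):
    """TCP at face-frame pt; tool z = -face z, tool x at angle th (rad, from face x to face y)"""
    R,o=face(*fp)
    x=R@np.array([np.cos(th),np.sin(th),0]);z=-R[:,2];y=np.cross(z,x)
    return np.c_[x,y,z],R@np.array(pt,float)+o
def delta(s,Rt,pt):
    R=Ro.from_euler("xyz",s["tcp_rot"]).as_matrix()
    print("turn",Ro.from_matrix(R.T@Rt).as_rotvec().round(4),"shift m",(R.T@(pt-s["eef_pos"])/1000).round(4))
E
python3 - <<'E'
from h import *
from workcell import arm
s=arm.state()
Rt,p=tool_target((647,-33,.09,-8),(-10,0,170),np.pi/2);print(p)
delta(s,Rt,p);delta(s,Rt,p+[0,0,100])
E
```

```text
[553.37479632 -33.89878549 289.24455498]
turn [-0.4328 -0.3472  1.1469] shift m [-0.5379 -0.4405 -0.0558]
turn [-0.4328 -0.3472  1.1469] shift m [-0.5379 -0.4406 -0.1558]
```

jog_arm([
  [[0,0,0],[0,0,-0.05],0.0919],
  [[0,0,0],[0,0,-0.1],0.0919],
  [[0,0,0],[0,0,-0.15],0.0919],
  [[-0.1,-0.08,0.25],[-0.03,-0.03,-0.18],0.0919],
  [[-0.433,-0.347,1.147],[-0.538,-0.44,-0.156],0.0919],
  [[-0.433,-0.347,1.147],[-0.538,-0.44,-0.156],0.0919],
  [[-0.433,-0.347,1.147],[-0.538,-0.44,-0.156],0.0919],
  [[-0.433,-0.347,1.147],[-0.538,-0.44,-0.156],0.0919],
  [[-0.433,-0.347,1.147],[-0.538,-0.44,-0.156],0.0919],
  [[-0.433,-0.347,1.147],[-0.538,-0.44,-0.156],0.0919],
])

```text
time: 1.25
eef_pos: [358.1, 260.4, 401.8]
tcp_rot: [2.705, 0.083, 1.851]
force: [0.7, -0.0, -0.1]
grip_width: 91.9
```

Run:
```python
from h import *
from workcell import arm
s=arm.state();print(s["time"],s["joint_positions"],s["eef_pos"],s["force"])
Rt,p=tool_target((647,-33,.09,-8),(-10,0,170),np.pi/2);print(p)
delta(s,Rt,p);delta(s,Rt,p+[0,0,100])
```

```text
1.25 [ 0.45882243 -0.55872707  1.94072218 -0.15312273  1.34293292  0.1628786 ] [358.1112588  260.40194695 401.84891898] [ 0.7244497  -0.03533767 -0.0782912 ]
[553.37479632 -33.89878549 289.24455498]
turn [-0.0724 -0.0598  0.1969] shift m [-0.3264  0.037   0.1718]
turn [-0.0724 -0.0598  0.1969] shift m [-0.3347  0.0791  0.0814]
```

jog_arm([
  [[-0.072,-0.06,0.197],[-0.335,0.079,0.081],0.0919],
  [[-0.072,-0.06,0.197],[-0.335,0.079,0.081],0.0919],
  [[-0.072,-0.06,0.197],[-0.335,0.079,0.081],0.0919],
  [[-0.072,-0.06,0.197],[-0.335,0.079,0.081],0.0919],
  [[-0.072,-0.06,0.197],[-0.326,0.037,0.172],0.0919],
  [[-0.072,-0.06,0.197],[-0.326,0.037,0.172],0.0919],
  [[-0.072,-0.06,0.197],[-0.326,0.037,0.172],0.0919],
  [[-0.072,-0.06,0.197],[-0.326,0.037,0.172],0.0919],
  [[-0.072,-0.06,0.197],[-0.326,0.037,0.172],0.0919],
  [[-0.072,-0.06,0.197],[-0.326,0.037,0.172],0.0919],
])

```text
time: 2.25
eef_pos: [553.1, -33.7, 288.4]
tcp_rot: [2.622, 0.044, 1.648]
force: [0.6, 0.0, 0.6]
grip_width: 92.0
```

Run:
```python
from h import *
from workcell import arm
s=arm.state();print(s["time"],s["joint_positions"],s["eef_pos"],s["force"])
c=arm.read_camera("wrist")
cv2.imwrite("pics/w1.png",cv2.resize(c["frame"],(768,576),interpolation=cv2.INTER_CUBIC))
import pickle;pickle.dump((s,c),open("w1.pkl","wb"))
R,o=face(647,-33,.09,-8)
P=np.array([[-28,85,47],[-28,-85,47],[50,0,47],[-22,0,8]],float)@R.T+o
print(proj(c,P,s)*1.5)
```

```text
2.25 [-0.38538156 -0.32687998  2.02285032  0.22944485  0.96873138 -0.55818562] [553.08222653 -33.66525106 288.35760044] [0.59271208 0.0252076  0.61341738]
[[357.21528818 159.2475442 ]
 [361.72187717 398.9542777 ]
 [473.77508296 289.37362846]
 [370.31749994 274.8321466 ]]
```

View pics/w1.png

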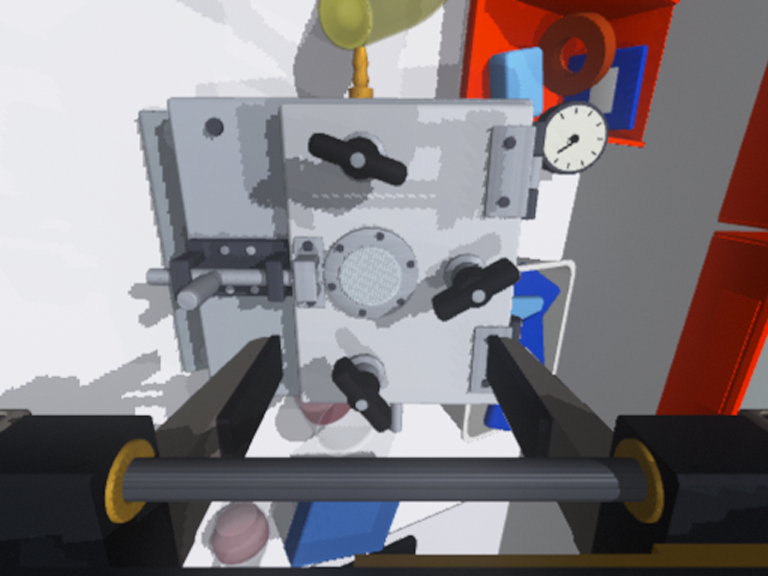

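Run:
```python
from h import *
import pickle
s,c=pickle.load(open("w1.pkl","rb"))
pts=np.array([[-28,85,47],[-28,-85,47],[50,0,47],[-22,0,8],[-87.5,120,0],[87.5,120,0]],float)
t=np.array([[358,159.5],[362,405],[478,296],[370.5,273],[283,103],[532,101]])/1.5
def f(p):
    R,o=face(*p[:4]);P=pts.copy();P[:3,2]+=p[4];P=P@R.T+o
    return np.r_[(proj(c,P,s)-t).ravel(),p[3]/3,p[4]/3]
r=least_squares(f,[647,-33,.09,-8,0],x_scale=[10,10,.1,10,10]);print(r.x.round(3));print(f(r.x)[:-2].reshape(-1,2).round(2))
p=r.x
# wing directions by ray onto plane z=47+h
def toface(uv,h):
    R,o=face(*p[:4]);Rc,tc=ext(c,s)
    d=Rc.T@np.linalg.inv(K(c))@[uv[0]/1.5,uv[1]/1.5,1];C=-Rc.T@tc
    dl=R.T@d;Cl=R.T@(C-o);return Cl+dl*(h-Cl[2])/dl[2]
for n,a,b in [("left",(315,144),(404,176)),("right",(343,369),(385,421)),("top",(439,310),(514,268))]:
    A,B=toface(a,45),toface(b,45);d=B-A;print(n,A.round(1),B.round(1),np.degrees(np.arctan2(d[1],d[0])))
for h in (55,): print(toface((190,298),h),toface((208,275),30))
```

```text
[ 6.4470e+02 -3.1492e+01  7.8000e-02 -1.0630e+00  3.6630e+00]
[[ 1.6  -2.26]
 [-0.19  0.01]
 [ 1.09 -1.99]
 [ 1.07  1.44]
 [-3.3   0.09]
 [-0.43  3.32]]
left [-55.8  91.8  45. ] [-1.4 73.6 45. ] -18.443372936545206
right [-41.5 -59.5  45. ] [ -11.1 -101.9   45. ] -54.35966896254597
top [ 24.7 -14.2  45. ] [72.7 15.8 45. ] 31.94193335243611
[-139.12639557   -4.19895413   55.        ] [-136.55110042    4.6749982    30.        ]
```

Run:
```python
from h import *
import pickle
s,c=pickle.load(open("w1.pkl","rb"))
z=c["frame"]
a=cv2.resize(z[50:290,90:390],None,fx=2.66,fy=2.66,interpolation=cv2.INTER_CUBIC);cv2.imwrite("pics/w1z.png",a[:600,:800]);print(a.shape)
pts=np.array([[-28,85,47],[-28,-85,47],[50,0,47],[-22,0,8]],float)
t=np.array([[358,159.5],[362,405],[478,296],[370.5,273]])/1.5
def f(p):
    R,o=face(*p[:4]);P=pts.copy();P[:3,2]+=p[4];P=P@R.T+o
    return np.r_[(proj(c,P,s)-t).ravel(),p[3]/2,p[4]/2]
r=least_squares(f,[647,-33,.09,-8,0],x_scale=[10,10,.1,10,10]);print(r.x.round(3));print(f(r.x)[:-2].reshape(-1,2).round(2))
```

```text
(638, 798, 3)
[ 6.43797e+02 -3.27110e+01  8.10000e-02 -9.58000e-01  1.53100e+00]
[[ 0.53 -0.8 ]
 [-0.64  0.19]
 [-0.16 -1.51]
 [ 0.33  2.6 ]]
```

View pics/w1z.png

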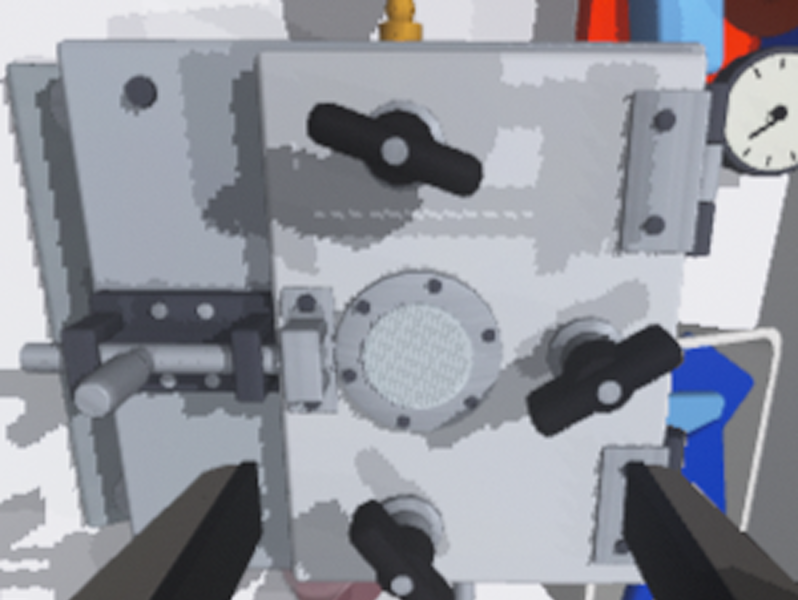

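Run:
```python
from h import *
import pickle
from workcell import arm
s,c=pickle.load(open("w1.pkl","rb"))
ct=arm.read_camera("top")
pts=np.array([[-28,85,47],[-28,-85,47],[50,0,47],[-22,0,8]],float)
t=np.array([[358,159.5],[362,405],[478,295.5],[370.5,273]])/1.5
for w in (20,5):
  def f(p):
    R,o=face(*p[:4]);P=pts.copy();P[:3,2]+=p[4];P=P@R.T+o
    return np.r_[(proj(c,P,s)-t).ravel(),p[3]/3,p[4]/w]
  r=least_squares(f,[647,-33,.09,-8,0],x_scale=[10,10,.1,10,10]);print(r.x.round(3));print(f(r.x)[:-2].reshape(-1,2).round(2))
  R,o=face(*r.x[:4]);print(proj(c,(np.array([[-87.5,120,0],[87.5,120,0],[-87.5,-120,0]])@R.T+o),s)*1.5, proj(ct,pts@R.T+o))
```

```text
[ 6.45529e+02 -3.26700e+01  8.30000e-02 -3.96800e+00  5.73100e+00]
[[ 0.32 -0.81]
 [-0.55  0.57]
 [ 0.   -1.07]
 [ 0.42  1.81]]
[[277.24728443 106.04720314]
 [527.86438591 107.62164061]
 [296.07031105 406.95073337]] [[243.42172976 179.52010265]
 [298.5164441  176.84974735]
 [270.18161536 153.94996143]
 [270.19938935 172.15770611]]
[ 6.44978e+02 -3.26860e+01  8.20000e-02 -3.00800e+00  4.22000e+00]
[[ 0.37 -0.79]
 [-0.55  0.37]
 [-0.09 -1.17]
 [ 0.4   2.07]]
[[276.90290422 105.82728825]
 [528.4282845  107.48043025]
 [295.77338007 407.65949724]] [[243.42262203 179.63749762]
 [298.56127887 176.97899755]
 [270.21142956 154.05607192]
 [270.22174354 172.27321368]]
```

```bash
cat >> h.py <<'E'
FP=(645,-32.7,.082,-2)
def go(x,y,z,deg,fp=FP):
    from workcell import arm
    s=arm.state();R,o=face(*fp)
    Rt=Ro.from_euler("xyz",s["tcp_rot"]).as_matrix();v=R.T@Rt[:,0]
    print("t",round(s["time"],2),"face pos",(R.T@(s["eef_pos"]-o)).round(1),"th",np.degrees(np.arctan2(v[1],v[0])).round(1),"tilt",np.degrees(np.arccos(-(R.T@Rt)[2,2])).round(2),"q",s["joint_positions"].round(2),"F",s["force"].round(1),"Ttool",(Rt.T@s["torque"]).round(2),"w",round(s["grip_width"],1))
    delta(s,*tool_target(fp,(x,y,z),np.radians(deg)))
E
python3 -c "
from h import *
go(-28,85,110,162)"
```

```text
t 2.35 face pos [-10.5   0.8 164.7] th 90.5 tilt 0.09 q [-0.38 -0.33  2.02  0.23  0.97 -0.56] F [-0.4  0.5  0.3] Ttool [ 0.23 -0.02 -0.05] w 92.1
turn [ 1.2000e-03  1.2000e-03 -1.2476e+00] shift m [ 0.0844 -0.0169  0.0547]
```

jog_arm([
  [[0,0,-1.248],[0.084,-0.017,0],0.06],
  [[0,0,-1.248],[0.084,-0.017,0],0.06],
  [[0,0,-1.248],[0.084,-0.017,0.0],0.06],
  [[0,0,-1.248],[0.084,-0.017,0.055],0.06],
  [[0,0,-1.248],[0.084,-0.017,0.055],0.06],
  [[0,0,-1.248],[0.084,-0.017,0.055],0.06],
  [[0,0,-1.248],[0.084,-0.017,0.055],0.06],
  [[0,0,-1.248],[0.084,-0.017,0.055],0.06],
  [[0,0,-1.248],[0.084,-0.017,0.055],0.06],
  [[0,0,-1.248],[0.084,-0.017,0.055],0.06],
])

```text
time: 3.35
eef_pos: [560.2, 50.5, 232.4]
tcp_rot: [3.009, 0.513, 2.877]
force: [0.6, 0.0, 0.8]
grip_width: 59.9
```

```bash
cat >> h.py <<'E'
def snap(name):
    from workcell import arm
    import pickle
    s=arm.state();c=arm.read_camera("wrist");pickle.dump((s,c),open(name+".pkl","wb"))
    cv2.imwrite(f"pics/{name}.png",cv2.resize(c["frame"],(768,576),interpolation=cv2.INTER_CUBIC));return s,c
E
python3 -c "
from h import *
go(-28,85,41,162)
s,c=snap('l1')
R,o=face(*FP)
print(proj(c,np.array([[-28,85,50],[-59,85,50]])@R.T+o,s)*1.5)"
```

```text
t 3.35 face pos [-26.8  85.7 111.1] th 162.1 tilt 0.26 q [-0.17 -0.26  2.08  0.12  0.8  -1.58] F [0.6 0.  0.8] Ttool [0.04 0.21 0.06] w 59.9
turn [0.0015 0.0043 0.0021] shift m [ 0.0012 -0.0011  0.0701]
[[381.7628844  320.40524607]
 [363.46615129 267.60521414]]
```

View pics/l1.png

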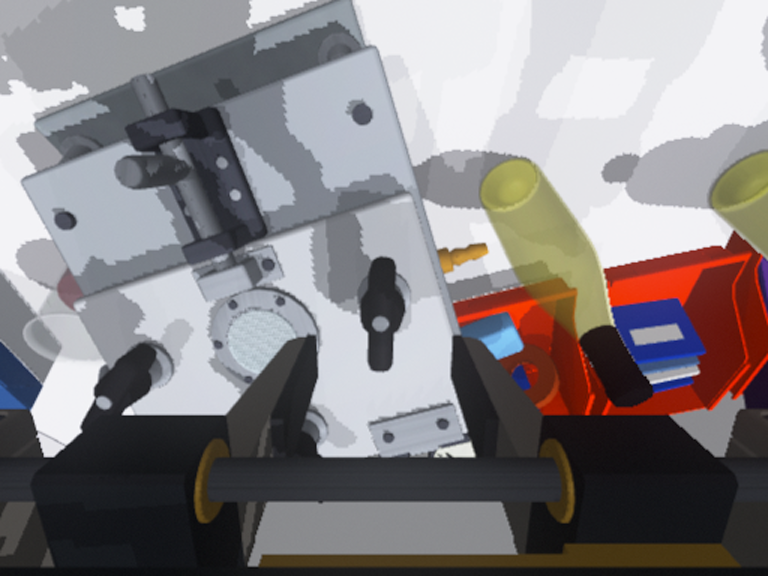

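Run:
```python
from h import *
from workcell import arm
c=arm.read_camera("top")
R,t=ext(c)
def ray(u,z):
    d=R.T@np.linalg.inv(K(c))@[*u,1];C=-R.T@t;return C+d*(z-C[2])/d[2]
for u,z in [((201.5,156),222),((206.5,166.5),30),((319,172),88),((365,202),30)]:
    P=ray(u,z);Rf,o=face(*FP);print(P.round(),(Rf.T@(P-o)).round())
```

```text
[651. 177. 222.] [ 57. 206.  57.]
[658. 177.  30.] [ -33.  213. -113.]
[ 639. -201.   88.] [ -51. -164.  -53.]
[ 551. -370.   30.] [-170. -324.  -59.]
```

jog_arm([
  [[0,0,0],[0.001,-0.001,0.035],0.06],
  [[0,0,0],[0.001,-0.001,0.07],0.06],
  [[0,0,0],[0.001,-0.001,0.07],0.0],
  [[0,0,0],[0.001,-0.001,0.07],0.0],
  [[0,0,0],[0.001,-0.001,0.07],0.0],
  [[0,0,0],[0.001,-0.001,0.07],0.0],
  [[0,0,0],[0.001,-0.001,0.07],0.0],
], squeeze=45)

```text
time: 4.15
eef_pos: [594.9, 49.5, 172.7]
tcp_rot: [3.007, 0.515, 2.874]
force: [1.0, 6.9, 2.8]
grip_width: 22.2
```

```bash
python3 -c "
from h import *
go(-28,85,41,162)"
```

```text
t 4.15 face pos [-26.8  84.7  42.1] th 162.0 tilt 0.39 q [-0.16 -0.08  2.05  0.14  0.65 -1.59] F [1.  6.9 2.8] Ttool [-1.46  0.07  0.  ] w 22.2
turn [0.0018 0.0065 0.0002] shift m [ 0.0013 -0.0001  0.0011]
```

jog_arm([
  [[0,0,0],[0,0,0],0.0],
  [[0,0,0],[0,0,0],0.0],
  [[0,0,0],[0,0,0],0.0],
], squeeze=45)

```text
time: 4.45
eef_pos: [594.9, 49.8, 172.8]
tcp_rot: [3.007, 0.515, 2.874]
force: [3.3, 3.1, -2.7]
grip_width: 20.1
```

```bash
python3 -c "
from h import *
go(-28,85,41,162)
snap('l2')"
```

```text
t 4.45 face pos [-26.6  84.9  42.2] th 162.0 tilt 0.41 q [-0.16 -0.08  2.05  0.14  0.65 -1.59] F [ 3.3  3.1 -2.7] Ttool [-0.45  0.15  0.02] w 20.1
turn [0.0023 0.0069 0.    ] shift m [ 0.0013 -0.0004  0.0012]
```

View pics/l2.png

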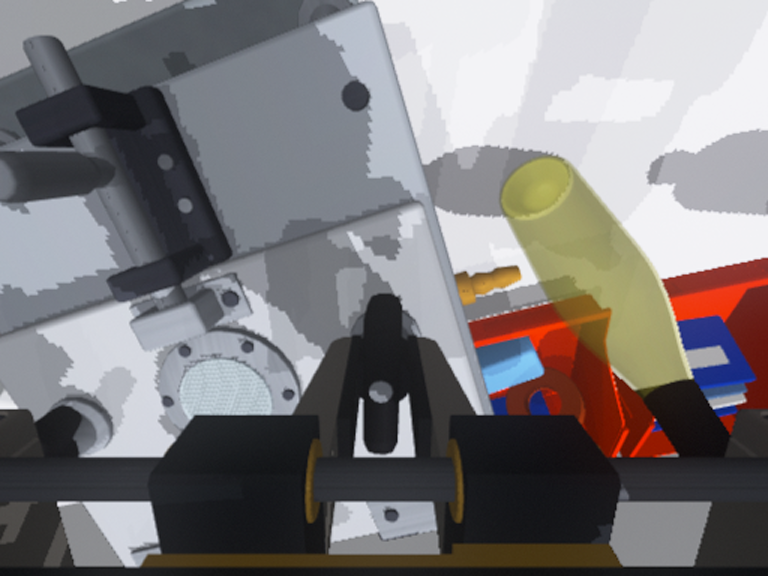

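jog_arm([
  [[0,0,0],[0,0,0],0.035],
  [[0,0,0],[0.001,0,-0.004],0.035],
  [[0,0,0],[0.001,0,-0.007],0.035],
  [[0,0,0],[0.001,0,-0.007],0.0],
  [[0,0,0],[0.001,0,-0.007],0.0],
  [[0,0,0],[0.001,0,-0.007],0.0],
  [[0,0,0],[0.001,0,-0.007],0.0],
], squeeze=45)

```text
time: 5.2
eef_pos: [590.6, 50.1, 179.1]
tcp_rot: [3.006, 0.515, 2.873]
force: [-5.1, -0.7, 5.7]
grip_width: 13.7
```

```bash
python3 -c "
from h import *
go(-28,85,41,162)"
```

```text
t 5.2 face pos [-27.2  85.3  49.8] th 162.0 tilt 0.43 q [-0.16 -0.1   2.06  0.14  0.66 -1.59] F [-5.1 -0.7  5.7] Ttool [-0.37  0.57  0.22] w 13.7
turn [ 0.0026  0.0071 -0.0005] shift m [ 0.0008 -0.0005  0.0087]
```

jog_arm([
  [[0,0,0.12],[0,0,0.0001],0.0],
  [[0,0,0.24],[0,0,0.0003],0.0],
  [[0,0,0.36],[0,0,0.0004],0.0],
  [[0,0,0.48],[0,0,0.0006],0.0],
  [[0,0,0.6],[0,0,0.0007],0.0],
  [[0,0,0.72],[0,0,0.0009],0.0],
  [[0,0,0.84],[0,0,0.001],0.0],
  [[0,0,0.96],[0,0,0.0012],0.0],
  [[0,0,1.08],[0,0,0.0013],0.0],
  [[0,0,1.2],[0,0,0.0014],0.0],
], squeeze=50)

```text
time: 6.2
eef_pos: [590.2, 49.3, 177.1]
tcp_rot: [2.618, 0.068, 1.687]
force: [-7.5, -4.8, 4.6]
grip_width: 13.5
```

```bash
python3 -c "
from h import *
go(-28,85,41,162)"
```

```text
t 6.2 face pos [-28.6  84.6  48.3] th 93.0 tilt 0.22 q [-0.16 -0.1   2.06  0.13  0.66 -0.38] F [-7.5 -4.8  4.6] Ttool [ 1.51 -0.39 -0.29] w 13.5
turn [ 0.0028  0.003  -1.2039] shift m [0.0003 0.0006 0.0073]
```

jog_arm([
  [[0,0,0.05],[0,0,0.0001],0.0],
  [[0,0,0.1],[0,0,0.0001],0.0],
  [[0,0,0.15],[0,0,0.0002],0.0],
  [[0,0,0.2],[0,0,0.0002],0.0],
  [[0,0,0.25],[0,0,0.0003],0.0],
])

```text
time: 6.7
eef_pos: [590.0, 49.2, 176.7]
tcp_rot: [2.618, -0.058, 1.47]
force: [-4.0, -1.0, 3.9]
grip_width: 13.6
```

```bash
python3 -c "
from h import *
go(-28,85,41,162)"
```

```text
t 6.7 face pos [-29.   84.6  48.1] th 78.6 tilt 0.15 q [-0.16 -0.1   2.06  0.13  0.66 -0.13] F [-4.  -1.   3.9] Ttool [ 0.88  0.15 -0.25] w 13.6
turn [ 0.002   0.0019 -1.4552] shift m [0.0006 0.0009 0.0071]
```

jog_arm([
  [[0,0,0.06],[0,0,0.0001],0.0],
  [[0,0,0.12],[0,0,0.0001],0.0],
  [[0,0,0.18],[0,0,0.0002],0.0],
  [[0,0,0.24],[0,0,0.0003],0.0],
  [[0,0,0.3],[0,0,0.0004],0.0],
])

```text
time: 7.2
eef_pos: [589.8, 49.3, 176.2]
tcp_rot: [2.655, -0.205, 1.203]
force: [-4.1, -0.5, 3.9]
grip_width: 13.5
```

```bash
python3 -c "
from h import *
go(-28,85,41,162)"
```

```text
t 7.2 face pos [-29.4  84.7  47.7] th 61.3 tilt 0.06 q [-0.16 -0.1   2.06  0.13  0.66  0.17] F [-4.1 -0.5  3.9] Ttool [ 1.1   0.14 -0.26] w 13.5
turn [ 1.1000e-03  6.0000e-04 -1.7571e+00] shift m [0.0009 0.0011 0.0067]
```

jog_arm([
  [[0,0,0.06],[0,0,0.0001],0.0],
  [[0,0,0.12],[0,0,0.0001],0.0],
  [[0,0,0.18],[0,0,0.0002],0.0],
  [[0,0,0.24],[0,0,0.0003],0.0],
  [[0,0,0.3],[0,0,0.0004],0.0],
])

```text
time: 7.7
eef_pos: [589.8, 49.0, 176.3]
tcp_rot: [2.729, -0.333, 0.926]
force: [-6.3, -5.3, 7.0]
grip_width: 16.5
```

```bash
python3 -c "
from h import *
go(-28,85,41,162)"
```

```text
t 7.7 face pos [-29.3  84.3  47.8] th 44.4 tilt 0.1 q [-0.16 -0.1   2.06  0.13  0.66  0.47] F [-6.3 -5.3  7. ] Ttool [ 0.18 -1.29 -1.79] w 16.5
turn [-2.0000e-04  2.2000e-03 -2.0529e+00] shift m [0.0014 0.0004 0.0068]
```

jog_arm([
  [[0,0,0],[0,0,0],0.06],
  [[0,0,0],[0,0,0],0.06],
  [[0,0,0],[0,0,0],0.06],
  [[0,0,0],[0,0,-0.03],0.06],
  [[0,0,0],[0,0,-0.06],0.06],
])

```text
time: 8.2
eef_pos: [558.7, 49.2, 227.2]
tcp_rot: [2.732, -0.331, 0.925]
force: [-0.1, -0.3, -0.0]
grip_width: 54.4
```

```bash
python3 -c "
from h import *
go(-28,-85,110,126)"
```

```text
t 8.2 face pos [-30.8  84.7 107.4] th 44.4 tilt 0.18 q [-0.18 -0.25  2.09  0.12  0.8   0.48] F [-0.1 -0.3 -0. ] Ttool [ 0.26 -0.21 -0.03] w 54.4
turn [-3.200e-03  1.200e-03 -1.425e+00] shift m [-0.1166  0.1234 -0.0024]
```

jog_arm([
  [[0,0,-1.425],[-0.117,0.123,-0.002],0.06],
  [[0,0,-1.425],[-0.117,0.123,-0.002],0.06],
  [[0,0,-1.425],[-0.117,0.123,-0.002],0.06],
  [[0,0,-1.425],[-0.117,0.123,-0.002],0.06],
  [[0,0,-1.425],[-0.117,0.123,-0.002],0.06],
  [[0,0,-1.425],[-0.117,0.123,-0.002],0.06],
  [[0,0,-1.425],[-0.117,0.123,-0.002],0.06],
  [[0,0,-1.425],[-0.117,0.123,-0.002],0.06],
  [[0,0,-1.425],[-0.117,0.123,-0.002],0.06],
  [[0,0,-1.425],[-0.117,0.123,-0.002],0.06],
])

```text
time: 9.2
eef_pos: [571.5, -119.7, 236.7]
tcp_rot: [2.712, 0.303, 2.146]
force: [-0.9, -0.1, 1.0]
grip_width: 59.7
```

```bash
python3 -c "
from h import *
go(-28,-85,49,126)
s,c=snap('r1')
R,o=face(*FP)
print(proj(c,np.array([[-28,-85,50],[-59,85,50]])@R.T+o,s)*1.5)"
```

```text
t 9.2 face pos [-28.8 -85.  109.2] th 122.1 tilt 0.2 q [-0.55 -0.18  2.01  0.34  0.89 -1.36] F [-0.9 -0.1  1. ] Ttool [ 0.26  0.15 -0.05] w 59.7
turn [-0.0032 -0.0016 -0.0686] shift m [-0.0006  0.0009  0.0602]
[[386.17187018 324.3237908 ]
 [536.37943688 -25.4830814 ]]
```

View pics/r1.png

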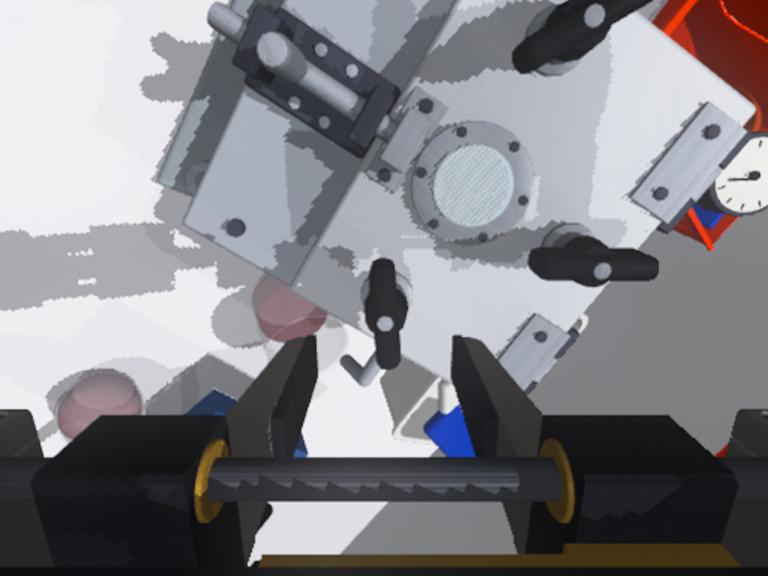

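jog_arm([
  [[0,0,-0.065],[-0.0005,0.001,0.03],0.05],
  [[0,0,-0.065],[-0.0005,0.001,0.06],0.04],
  [[0,0,-0.065],[-0.0005,0.001,0.06],0.0],
  [[0,0,-0.065],[-0.0005,0.001,0.06],0.0],
  [[0,0,-0.065],[-0.0005,0.001,0.06],0.0],
  [[0,0,-0.065],[-0.0005,0.001,0.06],0.0],
  [[0,0,-0.065],[-0.0005,0.001,0.06],0.0],
], squeeze=50)

```text
time: 9.95
eef_pos: [602.4, -120.4, 186.9]
tcp_rot: [2.733, 0.334, 2.213]
force: [-5.4, -1.1, 3.8]
grip_width: 13.7
```

```bash
python3 -c "
from h import *
go(-28,-85,49,126)"
```

```text
t 9.95 face pos [-27.  -85.7  50.7] th 126.2 tilt 0.19 q [-0.52 -0.04  1.98  0.36  0.77 -1.44] F [-5.4 -1.1  3.8] Ttool [ 0.58  0.22 -0.11] w 13.7
turn [-0.0031  0.0008  0.0028] shift m [ 0.0012 -0.0003  0.0017]
```

Gripped on the wing (13.7 mm). Turn.

jog_arm([
  [[0,0,0.12],[0,0,0.0001],0.0],
  [[0,0,0.24],[0,0,0.0003],0.0],
  [[0,0,0.36],[0,0,0.0004],0.0],
  [[0,0,0.48],[0,0,0.0006],0.0],
  [[0,0,0.6],[0,0,0.0007],0.0],
  [[0,0,0.72],[0,0,0.0009],0.0],
  [[0,0,0.84],[0,0,0.001],0.0],
  [[0,0,0.96],[0,0,0.0012],0.0],
  [[0,0,1.08],[0,0,0.0013],0.0],
  [[0,0,1.2],[0,0,0.0014],0.0],
])

```text
time: 10.95
eef_pos: [601.4, -120.3, 184.8]
tcp_rot: [2.675, -0.234, 1.135]
force: [-5.6, -2.5, 1.4]
grip_width: 13.9
```

```bash
python3 -c "
from h import *
go(-28,-85,49,126)"
```

```text
t 10.95 face pos [-28.9 -85.5  49.3] th 57.2 tilt 0.35 q [-0.52 -0.04  1.98  0.36  0.77 -0.23] F [-5.6 -2.5  1.4] Ttool [ 1.23 -0.98 -0.26] w 13.9
turn [-0.0064  0.0015 -1.2012] shift m [0.0009 0.0005 0.0003]
```

jog_arm([
  [[0,0,0.06],[0,0,0.0001],0.0],
  [[0,0,0.12],[0,0,0.0001],0.0],
  [[0,0,0.18],[0,0,0.0002],0.0],
  [[0,0,0.24],[0,0,0.0003],0.0],
])

```text
time: 11.35
eef_pos: [601.1, -120.1, 184.4]
tcp_rot: [2.741, -0.336, 0.906]
force: [1.2, -0.7, -3.4]
grip_width: 13.7
```

```bash
python3 -c "
from h import *
go(-28,-85,49,126)"
```

```text
t 11.35 face pos [-29.4 -85.2  49.2] th 43.3 tilt 0.4 q [-0.52 -0.04  1.98  0.36  0.77  0.01] F [ 1.2 -0.7 -3.4] Ttool [ 0.72 -0.32 -0.22] w 13.7
turn [-0.0073  0.0019 -1.4435] shift m [0.0012 0.0008 0.0002]
```

jog_arm([
  [[0,0,0.06],[0,0,0.0001],0.0],
  [[0,0,0.12],[0,0,0.0001],0.0],
  [[0,0,0.18],[0,0,0.0002],0.0],
  [[0,0,0.24],[0,0,0.0003],0.0],
])

```text
time: 11.75
eef_pos: [600.9, -119.8, 184.1]
tcp_rot: [2.833, -0.421, 0.661]
force: [4.4, 0.5, -4.8]
grip_width: 13.4
```

```bash
python3 -c "
from h import *
go(-28,-85,49,126)"
```

```text
t 11.75 face pos [-29.7 -84.9  49. ] th 29.4 tilt 0.41 q [-0.52 -0.04  1.98  0.36  0.77  0.25] F [ 4.4  0.5 -4.8] Ttool [ 0.61 -0.27 -0.19] w 13.4
turn [-0.0077  0.0023 -1.6861] shift m [ 0.0014  0.0009 -0.    ]
```

jog_arm([
  [[0,0,0.06],[0,0,0.0001],0.0],
  [[0,0,0.12],[0,0,0.0001],0.0],
  [[0,0,0.18],[0,0,0.0002],0.0],
  [[0,0,0.24],[0,0,0.0003],0.0],
])

```text
time: 12.15
eef_pos: [601.1, -119.7, 184.1]
tcp_rot: [2.946, -0.482, 0.401]
force: [5.8, 0.1, -5.2]
grip_width: 13.5
```

```bash
python3 -c "
from h import *
go(-28,-85,49,126)"
```

```text
t 12.15 face pos [-29.5 -84.8  48.9] th 15.6 tilt 0.38 q [-0.52 -0.04  1.98  0.36  0.77  0.49] F [ 5.8  0.1 -5.2] Ttool [ 0.32  0.01 -0.76] w 13.5
turn [-0.0071  0.0033 -1.9277] shift m [ 0.0014  0.0006 -0.0001]
```

jog_arm([
  [[0,0,0.05],[0,0,0],0.0],
  [[0,0,0.1],[0,0,0],0.0],
  [[0,0,0.15],[0,0,0],0.0],
])

```text
time: 12.45
eef_pos: [601.1, -119.9, 184.2]
tcp_rot: [3.024, -0.505, 0.235]
force: [2.4, -3.5, -6.5]
grip_width: 15.0
```

```bash
python3 -c "
from h import *
go(-28,-85,49,126)"
```

```text
t 12.45 face pos [-29.5 -85.   49. ] th 7.1 tilt 0.39 q [-0.52 -0.04  1.98  0.36  0.77  0.64] F [ 2.4 -3.5 -6.5] Ttool [-0.37 -0.7  -1.32] w 15.0
turn [-0.0062  0.0054 -2.0757] shift m [ 0.0015  0.0002 -0.    ]
```

jog_arm([
  [[0,0,0],[0,0,0],0.06],
  [[0,0,0],[0,0,0],0.06],
  [[0,0,0],[0,0,0],0.06],
  [[0,0,0],[0,0,-0.03],0.06],
  [[0,0,0],[0,0,-0.06],0.06],
  [[0,0,-0.15],[0,0,-0.06],0.06],
  [[0,0,-0.3],[0,0,-0.06],0.06],
  [[0,0,-0.45],[0,0,-0.06],0.06],
  [[0,0,-0.6],[0,0,-0.06],0.06],
  [[0,0,-0.75],[0,0,-0.06],0.06],
])

```text
time: 13.45
eef_pos: [571.4, -119.7, 236.8]
tcp_rot: [2.703, -0.285, 1.025]
force: [-0.7, 0.5, -0.6]
grip_width: 60.4
```

```bash
python3 -c "
from h import *
go(49,0,110,212)"
```

```text
t 13.45 face pos [-28.9 -84.9 109.4] th 50.4 tilt 0.36 q [-0.55 -0.18  2.01  0.34  0.89 -0.1 ] F [-0.7  0.5 -0.6] Ttool [ 0.27 -0.27 -0.07] w 60.4
turn [-0.0084 -0.0033 -2.8204] shift m [ 0.115   0.0059 -0.0013]
```

jog_arm([
  [[0,0,-2.82],[0.115,0.006,-0.001],0.06],
  [[0,0,-2.82],[0.115,0.006,-0.001],0.06],
  [[0,0,-2.82],[0.115,0.006,-0.001],0.06],
  [[0,0,-2.82],[0.115,0.006,-0.001],0.06],
  [[0,0,-2.82],[0.115,0.006,-0.001],0.06],
  [[0,0,-2.82],[0.115,0.006,-0.001],0.06],
  [[0,0,-2.82],[0.115,0.006,-0.001],0.06],
  [[0,0,-2.82],[0.115,0.006,-0.001],0.06],
  [[0,0,-2.82],[0.115,0.006,-0.001],0.06],
  [[0,0,-2.82],[0.115,0.006,-0.001],0.06],
])

```text
time: 14.45
eef_pos: [632.4, -28.8, 272.9]
tcp_rot: [2.799, 0.397, 2.391]
force: [-0.2, -0.4, -0.9]
grip_width: 59.7
```

```bash
python3 -c "
from h import *
go(49,0,110,212)"
```

```text
t 14.45 face pos [ 4.920e+01 -1.000e-01  1.101e+02] th 136.3 tilt 0.36 q [-0.31 -0.08  1.85  0.19  0.89 -1.28] F [-0.2 -0.4 -0.9] Ttool [0.15 0.21 0.01] w 59.7
turn [-0.003  -0.0061 -1.3207] shift m [ 0.0002 -0.0001  0.0001]
```

jog_arm([
  [[0,0,-1.32],[0,0,0],0.06],
  [[0,0,-1.32],[0,0,0],0.06],
  [[0,0,-1.32],[0,0,0],0.06],
  [[0,0,-1.32],[0,0,0],0.06],
  [[0,0,-1.32],[0,0,0],0.06],
  [[0,0,-1.32],[0,0,0],0.06],
  [[0,0,-1.32],[0,0,0],0.06],
  [[0,0,-1.32],[0,0,0],0.06],
  [[0,0,-1.32],[0,0,0],0.06],
  [[0,0,-1.32],[0,0,0],0.06],
])

```text
time: 15.45
eef_pos: [632.4, -28.7, 273.2]
tcp_rot: [-2.811, 0.407, -2.434]
force: [-0.5, 0.2, 0.5]
grip_width: 60.4
```

```bash
python3 -c "
from h import *
go(49,0,49,212)
s,c=snap('t1')
R,o=face(*FP)
print(proj(c,np.array([[50,0,50],[-59,85,50]])@R.T+o,s)*1.5)"
```

```text
t 15.45 face pos [ 4.940e+01 -1.000e-01  1.104e+02] th -148.0 tilt 0.34 q [-0.31 -0.08  1.85  0.19  0.89 -2.6 ] F [-0.5  0.2  0.5] Ttool [-0.25  0.22  0.07] w 60.4
turn [ 0.001  -0.0058 -0.0005] shift m [-0.0001  0.0002  0.0614]
[[382.28359201 324.13877127]
 [636.59908855 237.11823104]]
```

View pics/t1.png

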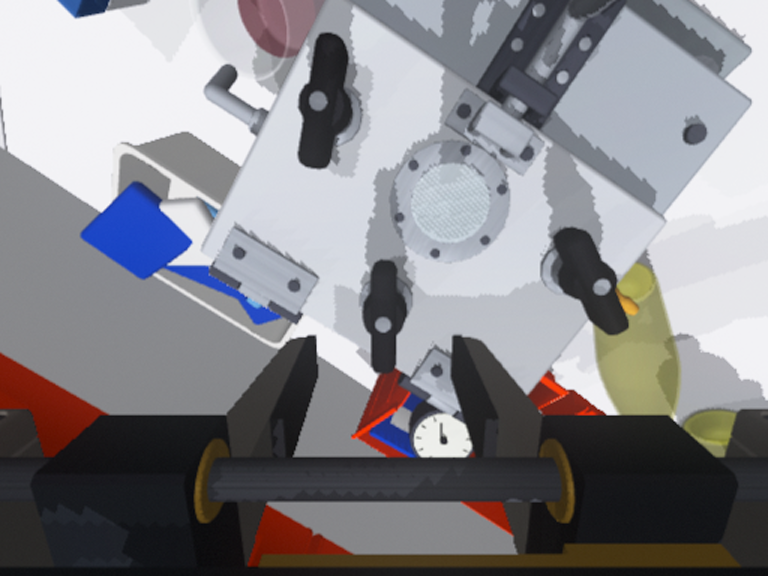

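jog_arm([
  [[0,0,0],[0,0,0.03],0.05],
  [[0,0,0],[0,0,0.061],0.04],
  [[0,0,0],[0,0,0.061],0.0],
  [[0,0,0],[0,0,0.061],0.0],
  [[0,0,0],[0,0,0.061],0.0],
  [[0,0,0],[0,0,0.061],0.0],
  [[0,0,0],[0,0,0.061],0.0],
], squeeze=50)

```text
time: 16.2
eef_pos: [662.7, -28.2, 222.1]
tcp_rot: [-2.813, 0.41, -2.436]
force: [-4.6, 2.3, 4.6]
grip_width: 13.3
```

```bash
python3 -c "
from h import *
go(49,0,49,212)"
```

```text
t 16.2 face pos [50.   0.4 51. ] th -148.2 tilt 0.25 q [-0.29  0.04  1.83  0.2   0.78 -2.6 ] F [-4.6  2.3  4.6] Ttool [-1.01  0.14  0.04] w 13.3
turn [ 0.0011 -0.0042 -0.0036] shift m [0.0011 0.0002 0.002 ]
```

jog_arm([
  [[0,0,0.12],[0,0,0.0001],0.0],
  [[0,0,0.24],[0,0,0.0003],0.0],
  [[0,0,0.36],[0,0,0.0004],0.0],
  [[0,0,0.48],[0,0,0.0006],0.0],
  [[0,0,0.6],[0,0,0.0007],0.0],
  [[0,0,0.72],[0,0,0.0009],0.0],
  [[0,0,0.84],[0,0,0.001],0.0],
  [[0,0,0.96],[0,0,0.0012],0.0],
  [[0,0,1.08],[0,0,0.0013],0.0],
  [[0,0,1.2],[0,0,0.0014],0.0],
])

```text
time: 17.2
eef_pos: [663.2, -28.1, 221.0]
tcp_rot: [2.844, 0.433, 2.507]
force: [3.1, -1.4, -3.0]
grip_width: 13.3
```

```bash
python3 -c "
from h import *
go(49,0,49,212)"
```

```text
t 17.2 face pos [50.   0.5 49.8] th 142.8 tilt 0.23 q [-0.29  0.05  1.83  0.2   0.78 -1.4 ] F [ 3.1 -1.4 -3. ] Ttool [-0.29  0.55 -0.21] w 13.3
turn [-0.0014 -0.0041 -1.2086] shift m [ 0.0005 -0.001   0.0008]
```

jog_arm([
  [[0,0,0.06],[0,0,0.0001],0.0],
  [[0,0,0.12],[0,0,0.0001],0.0],
  [[0,0,0.18],[0,0,0.0002],0.0],
  [[0,0,0.24],[0,0,0.0003],0.0],
])

```text
time: 17.6
eef_pos: [663.4, -28.2, 220.8]
tcp_rot: [2.749, 0.351, 2.26]
force: [5.6, -0.6, -4.7]
grip_width: 13.6
```

```bash
python3 -c "
from h import *
go(49,0,49,212)"
```

```text
t 17.6 face pos [50.   0.4 49.6] th 128.8 tilt 0.2 q [-0.29  0.05  1.83  0.2   0.78 -1.16] F [ 5.6 -0.6 -4.7] Ttool [-0.35  0.34 -0.22] w 13.6
turn [-0.002  -0.0033 -1.4514] shift m [ 0.0003 -0.0011  0.0006]
```

jog_arm([
  [[0,0,0.06],[0,0,0.0001],0.0],
  [[0,0,0.12],[0,0,0.0001],0.0],
  [[0,0,0.18],[0,0,0.0002],0.0],
  [[0,0,0.24],[0,0,0.0003],0.0],
])

```text
time: 18.0
eef_pos: [663.5, -28.3, 220.6]
tcp_rot: [2.68, 0.25, 2.028]
force: [4.6, -1.8, -4.8]
grip_width: 13.8
```

```bash
python3 -c "
from h import *
go(49,0,49,212)"
```

```text
t 18.0 face pos [50.   0.3 49.3] th 114.9 tilt 0.18 q [-0.29  0.05  1.83  0.2   0.78 -0.92] F [ 4.6 -1.8 -4.8] Ttool [-0.2   0.33 -0.26] w 13.8
turn [-0.0026 -0.0024 -1.6941] shift m [ 0.0002 -0.001   0.0003]
```

jog_arm([
  [[0,0,0.06],[0,0,0.0001],0.0],
  [[0,0,0.12],[0,0,0.0001],0.0],
  [[0,0,0.18],[0,0,0.0002],0.0],
  [[0,0,0.24],[0,0,0.0003],0.0],
])

```text
time: 18.4
eef_pos: [663.5, -28.4, 220.2]
tcp_rot: [2.637, 0.137, 1.809]
force: [3.7, -0.9, -4.9]
grip_width: 13.5
```

```bash
python3 -c "
from h import *
go(49,0,49,212)"
```

```text
t 18.4 face pos [49.8  0.2 49. ] th 101.0 tilt 0.18 q [-0.29  0.05  1.83  0.2   0.77 -0.67] F [ 3.7 -0.9 -4.9] Ttool [-0.07  0.32 -0.23] w 13.5
turn [-3.2000e-03 -1.9000e-03 -1.9369e+00] shift m [-0.     -0.0009 -0.    ]
```

jog_arm([
  [[0,0,0.06],[0,0,0.0001],0.0],
  [[0,0,0.12],[0,0,0.0001],0.0],
  [[0,0,0.18],[0,0,0.0002],0.0],
  [[0,0,0.24],[0,0,0.0003],0.0],
])

```text
time: 18.8
eef_pos: [663.5, -28.5, 219.9]
tcp_rot: [2.62, 0.018, 1.597]
force: [3.6, -1.7, -4.9]
grip_width: 13.6
```

```bash
python3 -c "
from h import *
go(49,0,49,212)"
```

```text
t 18.8 face pos [49.7  0.1 48.7] th 87.1 tilt 0.18 q [-0.29  0.05  1.83  0.2   0.77 -0.43] F [ 3.6 -1.7 -4.9] Ttool [ 0.22  0.29 -0.39] w 13.6
turn [-3.6000e-03 -1.3000e-03 -2.1794e+00] shift m [-0.0002 -0.0007 -0.0003]
```

jog_arm([
  [[0,0,0.05],[0,0,0],0.0],
  [[0,0,0.1],[0,0,0],0.0],
  [[0,0,0.15],[0,0,0],0.0],
  [[0,0,0.2],[0,0,0],0.0],
])

```text
time: 19.2
eef_pos: [663.2, -28.4, 219.8]
tcp_rot: [2.626, -0.08, 1.425]
force: [5.5, 1.0, -5.6]
grip_width: 15.3
```

```bash
python3 -c "
from h import *
go(49,0,49,212)"
```

```text
t 19.2 face pos [49.4  0.2 48.7] th 75.8 tilt 0.22 q [-0.29  0.05  1.83  0.2   0.77 -0.23] F [ 5.5  1.  -5.6] Ttool [ 0.24  0.4  -1.47] w 15.3
turn [-4.8000e-03 -1.0000e-03 -2.3778e+00] shift m [-0.0003 -0.0003 -0.0003]
```

jog_arm([
  [[0,0,0],[0,0,0],0.06],
  [[0,0,0],[0,0,0],0.06],
  [[0,0,0],[0,0,0],0.06],
  [[0,0,0],[0,0,-0.035],0.06],
  [[0,0,0],[0,0,-0.07],0.06],
])

```text
time: 19.7
eef_pos: [627.5, -28.1, 280.2]
tcp_rot: [2.628, -0.081, 1.425]
force: [1.0, 0.2, 1.0]
grip_width: 53.3
```

Run:
```python
from h import *
import pickle
go(-130,0,110,90)
R,o=face(*FP)
for n,uv in (("w1",(188.6,299)),("w1",(214,278)),("l1",(128,168)),("r1",(270,47)),("l2",(5,175))):
    s,c=pickle.load(open(n+".pkl","rb"));Rc,tc=ext(c,s)
    d=Rc.T@np.linalg.inv(K(c))@[uv[0]/1.5,uv[1]/1.5,1];C=-Rc.T@tc
    dl=R.T@d;Cl=R.T@(C-o)
    print(n,uv,[(Cl+dl*(h-Cl[2])/dl[2]).round(1).tolist() for h in (20,30,40,50,60)])
```

```text
t 19.7 face pos [ 48.6   0.6 118.9] th 75.7 tilt 0.3 q [-0.31 -0.1   1.85  0.19  0.9  -0.22] F [1.  0.2 1. ] Ttool [ 0.29 -0.13  0.  ] w 53.3
turn [-0.0047  0.0023 -0.2488] shift m [-0.0445 -0.1729  0.0098]
w1 (188.6, 299) [[-157.5, -15.1, 20.0], [-152.6, -11.8, 30.0], [-147.7, -8.4, 40.0], [-142.8, -5.1, 50.0], [-137.8, -1.8, 60.0]]
w1 (214, 278) [[-136.9, 1.2, 20.0], [-132.7, 4.0, 30.0], [-128.4, 6.7, 40.0], [-124.2, 9.5, 50.0], [-120.0, 12.3, 60.0]]
l1 (128, 168) [[-146.4, -24.9, 20.0], [-144.7, -19.3, 30.0], [-143.1, -13.7, 40.0], [-141.4, -8.0, 50.0], [-139.8, -2.4, 60.0]]
r1 (270, 47) [[-153.0, 2.1, 20.0], [-149.6, 1.4, 30.0], [-146.3, 0.7, 40.0], [-142.9, -0.1, 50.0], [-139.6, -0.8, 60.0]]
l2 (5, 175) [[-147.5, -34.3, 20.0], [-145.2, -25.9, 30.0], [-142.8, -17.6, 40.0], [-140.4, -9.2, 50.0], [-138.0, -0.8, 60.0]]
```

Run:
```python
from h import *
go(-138.5,-1,120,0)
```

```text
t 19.7 face pos [ 48.6   0.6 118.9] th 75.7 tilt 0.3 q [-0.31 -0.1   1.85  0.19  0.9  -0.22] F [1.  0.2 1. ] Ttool [ 0.29 -0.13  0.  ] w 53.3
turn [-0.0018  0.0053  1.322 ] shift m [-0.0476 -0.181  -0.0002]
```

jog_arm([
  [[0,0,1.322],[-0.048,-0.181,0],0.06],
  [[0,0,1.322],[-0.048,-0.181,0],0.06],
  [[0,0,1.322],[-0.048,-0.181,0],0.06],
  [[0,0,1.322],[-0.048,-0.181,0],0.06],
  [[0,0,1.322],[-0.048,-0.181,0],0.06],
  [[0,0,1.322],[-0.048,-0.181,0],0.06],
  [[0,0,1.322],[-0.048,-0.181,0],0.06],
  [[0,0,1.322],[-0.048,-0.181,0],0.06],
  [[0,0,1.322],[-0.048,-0.181,0],0.06],
  [[0,0,1.322],[-0.048,-0.181,0],0.06],
])

```text
time: 20.7
eef_pos: [465.7, -45.6, 188.3]
tcp_rot: [3.092, -0.518, 0.094]
force: [-0.5, -0.5, -0.7]
grip_width: 60.0
```

```bash
python3 -c "
from h import *
go(-138.5,-1,56,0)
s,c=snap('b1')
R,o=face(*FP)
print(proj(c,np.array([[-138.5,-1,60],[-28,85,50],[-28,-85,50],[50,0,50]])@R.T+o,s)*1.5)"
```

```text
t 20.7 face pos [-138.2   -1.6  120.2] th -0.0 tilt 0.26 q [-0.53 -0.53  2.36  0.33  0.88  0.81] F [-0.5 -0.5 -0.7] Ttool [ 0.   -0.36 -0.02] w 60.0
turn [0.0023 0.004  0.    ] shift m [-0.     -0.0007  0.0642]
[[382.64235135 320.82807258]
 [205.30975195 100.79776006]
 [555.26175406 101.0103912 ]
 [380.09390194 -96.17836253]]
```

View pics/b1.png

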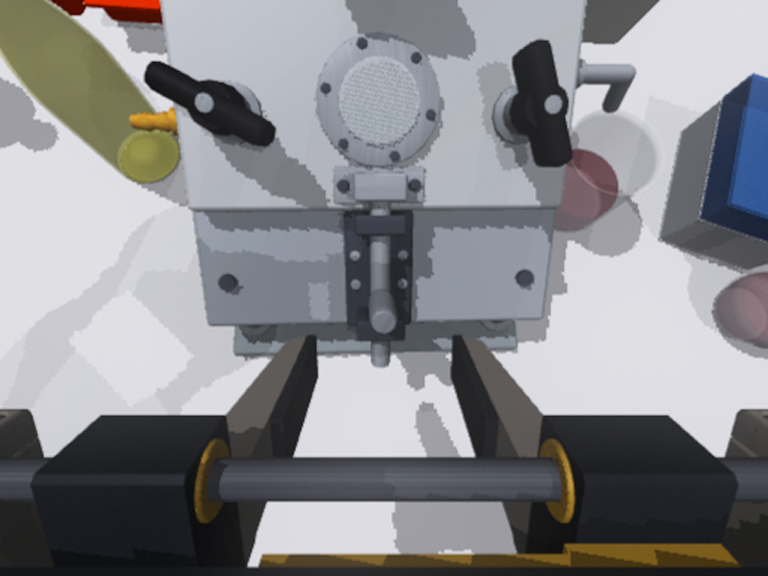

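jog_arm([
  [[0,0,0],[0,0,0.03],0.06],
  [[0,0,0],[0,0,0.064],0.05],
  [[0,0,0],[0,0,0.064],0.0],
  [[0,0,0],[0,0,0.064],0.0],
  [[0,0,0],[0,0,0.064],0.0],
  [[0,0,0],[0,0,0.064],0.0],
  [[0,0,0],[0,0,0.064],0.0],
  [[0,0,0],[0,0,0.064],0.0],
], squeeze=35)

```text
time: 21.55
eef_pos: [497.8, -44.8, 134.4]
tcp_rot: [3.092, -0.519, 0.098]
force: [-4.9, 4.4, 7.7]
grip_width: 15.4
```

```bash
python3 -c "
from h import *
go(-106,-1,56,0)"
```

```text
t 21.55 face pos [-137.4   -0.9   57.5] th 0.2 tilt 0.13 q [-0.48 -0.31  2.33  0.37  0.68  0.77] F [-4.9  4.4  7.7] Ttool [ 1.35 -0.35  0.01] w 15.4
turn [0.0006 0.0022 0.0033] shift m [0.0314 0.0002 0.0014]
```

jog_arm([
  [[0,0,0],[0.004,0,0],0.0],
  [[0,0,0],[0.008,0,0],0.0],
  [[0,0,0],[0.012,0,0],0.0],
  [[0,0,0],[0.016,0,0],0.0],
  [[0,0,0],[0.02,0,0],0.0],
  [[0,0,0],[0.024,0,0],0.0],
])

```text
time: 22.15
eef_pos: [518.9, -42.7, 146.7]
tcp_rot: [3.092, -0.52, 0.098]
force: [-6.0, -1.0, 1.8]
grip_width: 15.3
```

```bash
python3 -c "
from h import *
go(-106,-1,56,0)"
```

```text
t 22.15 face pos [-112.8   -0.8   57.6] th 0.2 tilt 0.12 q [-0.44 -0.26  2.27  0.34  0.69  0.82] F [-6.  -1.   1.8] Ttool [ 0.38 -1.07  0.02] w 15.3
turn [0.0004 0.002  0.0033] shift m [0.0068 0.0002 0.0016]
```

jog_arm([
  [[0,0,0],[0.002,0,0],0.0],
  [[0,0,0],[0.004,0,0],0.0],
  [[0,0,0],[0.006,0,0],0.0],
])

```text
time: 22.45
eef_pos: [522.4, -42.2, 148.5]
tcp_rot: [3.092, -0.514, 0.101]
force: [-27.1, -8.2, 10.0]
grip_width: 15.1
```

```bash
python3 -c "
from h import *
go(-106,-1,56,0)"
```

```text
t 22.45 face pos [-108.8   -0.6   57.4] th 0.3 tilt 0.43 q [-0.44 -0.25  2.25  0.33  0.69  0.84] F [-27.1  -8.2  10. ] Ttool [-0.51 -3.72  0.06] w 15.1
turn [-0.0003  0.0074  0.0056] shift m [0.0028 0.0004 0.0014]
```

jog_arm([
  [[0,0,0],[0.003,0,0],0.0],
  [[0,0,0],[0.003,0,0],0.0],
])

```text
time: 22.65
eef_pos: [522.5, -42.3, 148.5]
tcp_rot: [3.091, -0.506, 0.103]
force: [-28.6, -6.7, 13.8]
grip_width: 15.0
```

```bash
python3 -c "
from h import *
go(-106,-1,56,0)"
```

```text
t 22.65 face pos [-108.7   -0.7   57.3] th 0.5 tilt 0.86 q [-0.44 -0.25  2.25  0.32  0.7   0.84] F [-28.6  -6.7  13.8] Ttool [-0.54 -3.72  0.01] w 15.0
turn [-0.0011  0.015   0.0085] shift m [0.0028 0.0004 0.0013]
```

jog_arm([
  [[0,0,0],[0,0,0],0.05],
  [[0,0,0],[0,0,0],0.05],
  [[0,0,0],[0,0,0],0.05],
  [[0,0,0],[0,0,0],0.05],
  [[0,0,0],[0,0,-0.03],0.06],
  [[0,0,0],[0,0,-0.07],0.06],
  [[0,0,0],[-0.02,0,-0.11],0.06],
  [[0,0,0],[-0.04,0,-0.14],0.06],
  [[0,0,0],[-0.04,0,-0.14],0.06],
  [[0,0,0],[-0.04,0,-0.14],0.06],
])

```text
time: 23.65
eef_pos: [420.1, -46.4, 252.4]
tcp_rot: [3.088, -0.509, 0.103]
force: [0.6, -0.1, -0.8]
grip_width: 60.1
```

```bash
python3 -c "
from h import *
from workcell import arm
go(-106,-1,56,0)
s,c=snap('b2')
for n in('top','side'):
    z=arm.read_camera(n)['frame'];z=z[100:240,150:390];cv2.imwrite(f'pics/{n}9.png',cv2.resize(z,None,fx=3.3,fy=3.3,interpolation=cv2.INTER_CUBIC))"
```

```text
t 23.65 face pos [-145.7   -1.7  198.6] th 0.5 tilt 0.69 q [-0.62 -0.78  2.36  0.31  1.14  0.79] F [ 0.6 -0.1 -0.8] Ttool [ 0.07 -0.38 -0.01] w 60.1
turn [0.0015 0.012  0.0083] shift m [ 0.0414 -0.0006  0.1421]
```

View pics/b2.png

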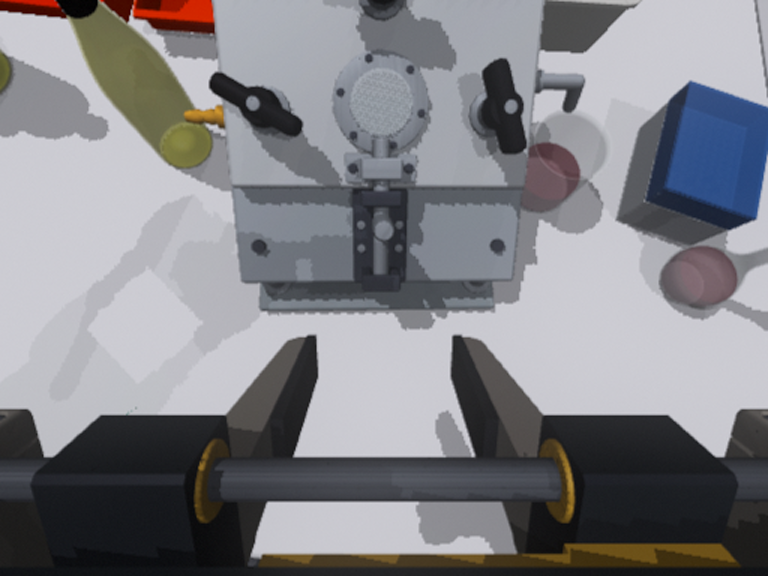

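View pics/side9.png

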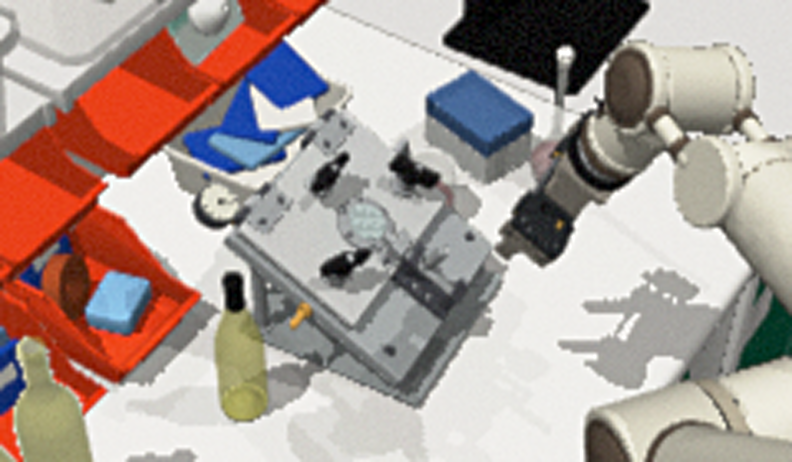

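```bash
python3 -c "
from workcell import arm
print(arm.sign_off())"
```

```text
the job is handed in; nothing more can be done
None
```

I turned all three wing knobs clockwise to their end stops, in the order left, right, top. I then slid the locking bolt up the slope through its keeper, let go and handed the job in at about 24 s of the 72 s allowed.

- **Knobs:** each took about 0.2–0.3 N m to turn, then came up hard at its stop at 1.8 (left), 1.3 (right) and 1.5 (top) N m, with the wing prying the jaws open 1.5–3 mm. When I looked again before working the bolt, the left and right wings were still at their stop angles. I did not measure the top one again.
- **Bolt:** it travelled about 28.6 mm and stopped hard at about 30 N. The last wrist picture shows its tip past the keeper, with the gripper clear and about 0 N on the tool.
- **Glassware:** the feed bottle, beaker and flask were upright and in place in the last pictures. The wash bottle was not clearly in view in the last pictures I looked at, but the arm stayed well above that area.
- **Corrected on the way:** my first grip on the left knob sat too low, on the hub (20 mm jaw opening). I regripped 7 mm higher on the wing, at 13.7 mm, before turning it.
- **Disagreement:** my position fit for the filter was 1–3 pixels off at some points, so I used close-up views to line up each grip.

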